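Unlock the bead cabinet and hold the sprung lock open

TASK

Unlock the parts cabinet: take the key with the square-cornered bow (grip) out of the wooden gauge block, push it straight down into the lock on the cabinet's top, working it past the stiff pins until its collar sits on the lock plate, and only then turn it a quarter turn clockwise as seen from above, as far as the stop, which lifts the lid ajar. The lock springs back if let go, so finish while still gripping the key and holding the lock fully turned. Leave the other, ball-bowed key, the glass dish, the spool and the pliers where they are.

Things in the scene. Friction and masses are not known exactly. Their poses are not given: they have to be found in the camera images.
- key: The cabinet key, upright, blade down in a slot of the block; a half turn about z is the same key. Origin on its axis at the underside of its steel collar (22 mm across, 4 mm thick, resting on the block's top); z up, x along the width of bow and bit, y through their thickness. Below the collar a 6 mm round shank to 10.5 mm, then a bit 16 (x) by 6 (y) mm from 10.5 to 23.5 mm down, round-nosed. 45 g.
- key2: Another key, upright in the other slot, with a round ball-shaped bow (28 mm diameter, top 37 mm above the origin) in the same black plastic; collar, blade, origin and axes as for the cabinet key. Not to be used.
- block: Wooden bead gauge block, fixed, 140 (x) by 56 (y) by 40 mm high; origin at the centre of its underside. Two key slots lie along its x axis at x = -35 and +35 mm, each 18 by 8 mm and 30 mm deep; which key stands in which varies. A row of small bead holes beside them.
- cabinet: Grey parts cabinet, fixed, 160 (x) by 220 (y) by 85 mm high, drawers on its -x front; origin at the centre of its underside. A square 44 mm steel lock plate is flush in its top, 50 mm from the centre towards -x; behind it (from x = -19 mm) lies the white lid, hinged at the far edge, whose front edge rises about 15 mm as the lock turns.
- keyhole (a point): Centre of the keyhole at the top face of the lock plate, 85 mm above the table, axes as the cabinet's; the slot's long side lies along x. Slot in the fixed plate 18.5 (x) by 8.5 (y) mm with 2 mm chamfers, plate 8 mm thick. Home: collar on the plate, key origin at this point. Only then is the bit below the fixed plate and free to turn; once turned, the key cannot be pulled out.
- lock (a joint): Angle of the lock's plug: 0 unturned, growing clockwise as seen from above to a hard stop at 1.6 rad. A spring turns it back (0.08 N m at the quarter turn). The bit has some 5 to 8 degrees of play in the plug, so the key turns a little further than the plug.
- dish: Small clear glass dish, 60 mm across, 40 mm high, loose, beside the block on its +y side; origin under its centre. Leave alone.
- spool: Wooden spool, 36 mm across, 30 mm high, loose, beside the block on its -y side; origin under its centre. Leave alone.
- pliers: Steel crimping pliers lying flat beyond the block, 137 mm long, 13 mm high, loose. Leave alone.
- key_bow (a point): Centre of the cabinet key's black square-cornered bow, 22 mm above the key's origin, axes as the key's. Bow 30 (x) by 10 (y) mm, spanning 4 to 40 mm above the key's origin; grip it across y from above, firmly (about 45 N).
- pins (a point): Point on the keyhole's axis, 16 mm below the plate's top, inside the turning plug (slot 17.5 by 7.5 mm, from 8 to 26 mm deep). Here two sprung, sticky pins press on the bit's flat sides from both sides; getting past needs a push of some 5 to 15 N, and twisting the key a few degrees to and fro helps.
There are look-alikes about, which are no part of the job. Leave any green or orange look-alike of the key alone.

How it is judged:
On the way:
1. the key is fully home in the lock (collar on the plate) with the lock not yet turned (z of key in the frame of keyhole below 0.0025 m and horizontal distance between key and keyhole below 0.004 m and angle between key's own z axis and vertical below 0.12 rad and value of joint lock below 0.3 rad), for 0.1 s.
At the end, for the whole second after the job is handed in: The square-bowed key is in the lock with its collar within 3.5 mm of the plate, within 4 mm of the keyhole's axis and upright within 0.15 rad; the lock is held at more than 1.3 rad (a quarter turn less some play) against its spring, the fingers still gripping the key with more than 1 N (value of joint lock above 1.3 rad and z of key in the frame of keyhole below 0.0035 m and horizontal distance between key and keyhole below 0.004 m and angle between key's own z axis and vertical below 0.15 rad and contact force between the fingers and key above 1 N); the arm keeps its last pose, push and grip.
It fails at once if the ball-bowed key is taken out or disturbed (more than 20 mm) (distance of key2 from where it was at the start of the episode above 0.02 m).
It fails at once if the dish, spool or pliers are pushed away (more than 30 mm) (distance of any of dish, spool, pliers from where it was at the start of the episode above 0.03 m).
It also fails if it takes over 58 s, if anything falls off the work surface, if the arm or the gripper's body presses on something with over 40 N, if the wrist force passes 120 N, or if a joint passes its speed limit or range.

ROBOT

A 6-joint arm with a two-finger parallel gripper is mounted at the origin on the work surface. World frame = base frame: x ahead of the robot, y to its left, z up, the work surface at z = 0. Lengths are in m, angles in rad, forces in N, time in s.
With the tool pointing down it reaches from about 0.35 to 0.975 m from the base axis. Payload 4.9 kg.
Tool frame: the origin (TCP) lies between the finger pads; the fingertips stand 22 mm ahead of it and the grasp point (between the pads) lies 3 mm ahead of it; z points along the fingers, y is the line along which they close (so a half turn about z gives the same grasp; the last joint's range is limited). The gripper opens to 85 mm and grips with 20 to 120 N. Pads are 22 mm wide; open, the fingers measure 114 mm over their backs; the gripper's body (76 mm by 85 mm) begins 54 mm behind the grasp point. The pads swing forward as they close: fully open they stand 13 mm farther back than shut.
Start: joints at [-1.293, 0.053, 1.613, -0, 1.476, -0.119], TCP at [0.242, -0.576, 0.253] pointing down, gripper open.
Joint ranges: [-3.01, 3.01], [-1.01, 2.22], [0.06, 2.58], [-1.02, 4.17], [0.09, 2.62], [-3.14, 3.14]. Speed limits (rad/s): [2.57, 2.57, 3.14, 3.14, 3.14, 3.14].

INTERFACE

Orientations are given as a unit quaternion [w, x, y, z].
In Python, from plant import state, grab_frame, get_calibration, job_done, recognise, regions_of gives the robot as it stands.
- The arm moves only by the tool apply_moves, never from a script. Its argument "targets" is a list of rows, each an object with "translation": the shift along the tool's x, y, z normalised to -1 to 1, where 1 is 100 mm, a list of three; "twist": the turn about the tool's z normalised to -1 to 1, where 1 is 0.1 rad; "hand": the opening, from 0 (shut) to 1 (fully open). A call has 1 to 8 rows; each row shifts and turns the commanded pose from where the row before left it, along the tool's axes as they then stand; what a row does not reach is not made up. A row lasts 1/10 s, in which the tool goes at most 50 mm and 8.59 degrees, less where a joint would pass 70% of its speed; a pose out of reach is approached as far as the arm can. A call with a number of a shift or a turn outside -1 to 1 is refused whole. A call with a gripper value outside its range is refused whole. The fingers move at their own pace and stop on an object; the grip force is fixed at half the most. Time passes only in rows, so rows that do not move let the fingers close. It gives the time, the measured TCP pose, the force, the opening and the grip force at its end, in the units of the state.
- state(): the state, without advancing time (a new reading comes with each control period).
- grab_frame(name): name is "scene" or "top" or "wrist"; returns the picture (384x512x3 uint8, red, green, blue); there is no depth.
- get_calibration(name): a dict with "camera_matrix" (3x3 intrinsics, pixels), "pose" (4x4, takes a point from camera to world coordinates). Camera axes: x right, y up, looking along -z (the intrinsics and any distortion apply to the point x, -y, -z); pixel columns grow to the right and rows downward; lengths in m; the calibration is good to about 2 mm. The wrist camera is an equidistant fisheye: a pixel r from the principal point sees the ray r / f radians off the axis. A picture is of the moment at which its call begins: read the wrist's pose just before it. get_calibration takes no time and is no camera call; for the wrist camera it gives the pose at the moment of the call.
- job_done(): hands the job in; it is judged then, once.
Trained networks look in the newest picture that a camera, given by its name, has taken for a name from the list of things; names that differ only in an ending like _2 or _b are one class to them, and where a whole thing is asked for, a point or a joint stands for the part that bears it (a point fixed in the world has none). Each returns a list of dicts, best first, with "score" (0 to 1); they miss things now and then, are a little off and sometimes report something else, mostly with a low value. They report only what shows in the picture. A call takes as long as a camera call. They do not tell look-alikes from the thing itself.
- recognise(camera, query): "point" ([x, y, z] in m, in world coordinates, good to about 4 mm: the middle of the surface that is visible of it).
- regions_of(camera, query): "pixels" (384x512 bool, what is visible of it).
The state is a dict: "time": time; "joint_pos": joint angles; "joint_vel": joint speeds; "joint_efforts": joint torques, N m; "tool_pos": TCP position; "tool_rot": TCP orientation; "contact_force": force on the tool from outside, world axes, zero at the start; "ft_torque": the same for the moment, N m; "gripper_width": opening from 0.0 (shut) to 1.0 (fully open); "grasp_force": force on a finger pad.
Only numpy, scipy, OpenCV 4.12 (cv2) and the standard library are available. Lean on these libraries where they do the work, as an engineer would, in place of code of your own. Each camera call takes 0.05 s, during which the arm holds its last target. There are 200 camera calls.

## Working session

There is one attempt and no reset: what is moved stays moved. The work goes in short steps, Python scripts to look and compute and a tool call to move; the robot and the scene stay as the last step left them, time stands still between calls to the robot, and variables do not carry over. Pictures are saved under pics/ and viewed, at most 10 in all, crops included, and the job is handed in when it is done.

Besides the shell and the picture viewer there is one more tool, called after "Request:" as a command line: name --argument value ..., lists and objects as JSON in quotes. apply_moves: Moves the arm, as the interface text tells. Its arguments: {"type":"object","properties":{"targets":{"type":"array"}},"required":["targets"]}

```bash
mkdir -p pics; ls
python3 - <<'E'
from plant import *
import cv2,numpy as np
s=state();print(s)
ims=[grab_frame(n) for n in("scene","top")]
for n in("scene","top"):
    c=get_calibration(n);print(n,c["camera_matrix"].tolist(),c["pose"].round(4).tolist() if hasattr(c["pose"],'round') else c["pose"], c.keys())
    for q in("key","key2","block","cabinet","keyhole","key_bow","dish","spool"):
        print(n,q,[(np.round(r["point"],3).tolist(),round(r["score"],2)) for r in recognise(n,q)[:4]])
cv2.imwrite("pics/a.png",cv2.cvtColor(np.vstack(ims)[:, :],cv2.COLOR_RGB2BGR)[:600] if 0 else cv2.cvtColor(ims[0],cv2.COLOR_RGB2BGR))
cv2.imwrite("pics/b.png",cv2.cvtColor(ims[1],cv2.COLOR_RGB2BGR))
E
```

```text
pics
{'time': 0.0, 'joint_pos': array([-1.29298246e+00,  5.33057670e-02,  1.61429165e+00,  1.37661186e-05,
        1.47602255e+00, -1.18994802e-01]), 'joint_vel': array([ 0.0013302 , -0.00042203,  0.0003239 , -0.00016501,  0.00023535,
       -0.00080191]), 'joint_efforts': array([-2.50625862e-04, -3.93677938e+01, -3.70173740e+01, -1.41797859e-04,
        6.89102933e-03, -4.83153954e-06]), 'tool_pos': array([ 0.24139367, -0.5758693 ,  0.25209606]), 'tool_rot': array([-1.01100758e-03,  9.80381965e-01,  1.97104475e-01, -7.35796551e-05]), 'contact_force': array([ 0.65142319,  0.66756284, -0.22193882]), 'ft_torque': array([ 0.04732676,  0.01992937, -0.02631355]), 'grasp_force': 0.0, 'gripper_width': 0.9991513809831396}
scene [[398.6808433676602, 0.0, 254.97087144943742], [0.0, 398.6808433676602, 197.4460550057517], [0.0, 0.0, 1.0]] [[-0.8653, -0.346, 0.3628, 0.909], [0.5013, -0.6013, 0.6222, 0.5505], [0.0029, 0.7202, 0.6937, 0.6904], [0.0, 0.0, 0.0, 1.0]] dict_keys(['camera_matrix', 'pose'])
scene key [([0.721, 0.258, 0.046], 0.75), ([0.53, 0.201, 0.067], 0.73), ([0.592, 0.027, 0.043], 0.
[... 750 characters left out ...]
-0.0216, 0.0096, 0.0007], [0.0074, 0.1005, 0.9949, 0.9117], [0.0, 0.0, 0.0, 1.0]] dict_keys(['camera_matrix', 'pose'])
top key [([0.685, 0.129, 0.007], 0.66), ([0.526, 0.189, 0.075], 0.61), ([0.594, 0.17, 0.082], 0.57), ([0.718, 0.251, 0.053], 0.56)]
top key2 [([0.685, 0.129, 0.007], 0.66), ([0.526, 0.189, 0.075], 0.61), ([0.594, 0.17, 0.082], 0.57), ([0.718, 0.251, 0.053], 0.56)]
top block [([0.56, 0.179, 0.044], 0.63)]
top cabinet [([0.598, -0.192, 0.079], 0.88)]
top keyhole [([0.594, -0.186, 0.082], 0.82)]
top key_bow [([0.713, 0.25, 0.054], 0.57), ([0.59, 0.174, 0.081], 0.51), ([0.589, 0.025, 0.069], 0.46)]
top dish [([0.604, 0.278, 0.02], 0.66)]
top spool [([0.514, 0.107, 0.029], 0.69)]
```

View pics/a.png

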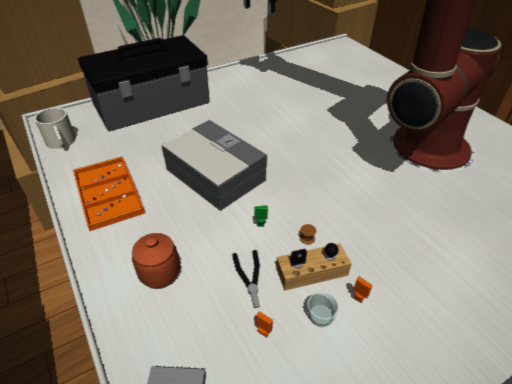

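View pics/b.png

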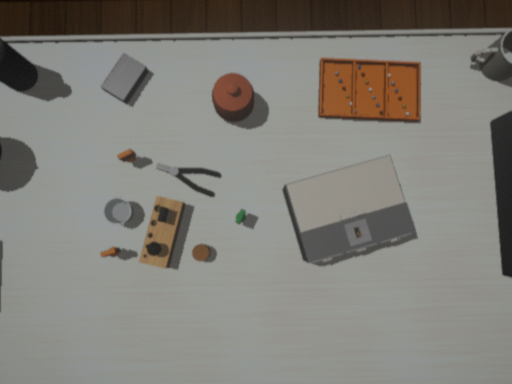

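The scene shows the square black bow at (298,257) (top view about (167,214)). It could be mistaken for the ball bow at (331,250), the green look-alike at (261,214), or the orange ones at (264,323) and (362,288). The lock plate is at (228,141) in the scene view and (358,232) in the top view.

```bash
cat > h.py <<'E'
from plant import *
import cv2,numpy as np
from scipy.spatial.transform import Rotation as R
def ray(n,px,cal=None):
    c=cal or get_calibration(n);K=np.array(c["camera_matrix"]);T=np.array(c["pose"])
    x=(px[0]-K[0,2])/K[0,0];y=(px[1]-K[1,2])/K[1,1]
    if n=="wrist":
        r=np.hypot(x,y);s=np.sin(r)/max(r,1e-9);d=np.array([x*s,-y*s,-np.cos(r)])
    else: d=np.array([x,-y,-1.])
    return T[:3,3],T[:3,:3]@d
def at(n,px,z,cal=None):
    o,d=ray(n,px,cal);return o+d*(z-o[2])/d[2]
def proj(n,P,cal=None):
    c=cal or get_calibration(n);K=np.array(c["camera_matrix"]);T=np.array(c["pose"])
    p=T[:3,:3].T@(np.array(P)-T[:3,3]);v=np.array([p[0],-p[1],-p[2]])
    if n=="wrist":
        h=np.hypot(v[0],v[1]);a=np.arctan2(h,v[2]);v=np.array([v[0]/h*a,v[1]/h*a,1])
    else: v=v/v[2]
    return (K@v)[:2]
def tri(a,b):
    (o1,d1),(o2,d2)=a,b;A=np.stack([d1,-d2],1);t=np.linalg.lstsq(A,o2-o1,rcond=None)[0]
    p,q=o1+d1*t[0],o2+d2*t[1];return (p+q)/2,np.linalg.norm(p-q)
def crop(im,x,y,w,h,k):return cv2.resize(im[y:y+h,x:x+w],None,fx=k,fy=k,interpolation=cv2.INTER_CUBIC)
E
python3 - <<'E'
from h import *
s=grab_frame("scene");
for n in("scene","top"):
    if n=="top": t=grab_frame("top")
    for q,z in(("block",.04),("key_bow",.06),("cabinet",.085),("keyhole",.085)):
        for r in regions_of(n,q)[:3]:
            m=r["pixels"].astype(np.uint8);pts=cv2.findNonZero(m);
            if pts is None: continue
            c,wh,a=cv2.minAreaRect(pts)
            print(n,q,round(r["score"],2),np.round(c,1),np.round(wh,1),round(a,1),"corners",[np.round(at(n,p,z)[:2],3).tolist() for p in cv2.boxPoints((c,wh,a))])
m=np.vstack([np.hstack([crop(s,270,235,90,60,4),crop(s,205,125,50,60,4)[:, :200]]),np.hstack([crop(t,130,190,70,85,4)[:340],crop(t,325,200,70,85,4)])])if 0 else None
A=crop(s,270,235,90,60,4);B=crop(s,200,120,60,40,6);C=crop(t,125,190,90,80,4);D=crop(t,335,212,45,40,8)
cv2.imwrite("pics/c.png",cv2.cvtColor(np.vstack([np.hstack([A,B]),np.hstack([C,D])]),cv2.COLOR_RGB2BGR))
E
```

```text
scene block 0.89 [312.4 265.6] [36.4 74.8] 76.8 corners [[0.626, 0.134], [0.468, 0.173], [0.512, 0.252], [0.656, 0.213]]
scene key_bow 0.81 [263. 324.] [24. 16.] 90.0 corners [[0.725, 0.236], [0.7, 0.25], [0.724, 0.288], [0.747, 0.275]]
scene key_bow 0.79 [297.5 258. ] [18. 15.] 90.0 corners [[0.593, 0.149], [0.567, 0.165], [0.593, 0.201], [0.618, 0.186]]
scene key_bow 0.71 [260.5 215.5] [19. 13.] 90.0 corners [[0.595, 0.008], [0.57, 0.022], [0.6, 0.071], [0.623, 0.057]]
scene cabinet 0.95 [214.1 160.7] [102.6  74.1] 38.2 corners [[0.743, -0.238], [0.534, -0.435], [0.486, -0.068], [0.67, 0.045]]
scene keyhole 0.61 [214.1 160.7] [101.7  73. ] 37.6 corners [[0.742, -0.236], [0.537, -0.431], [0.487, -0.07], [0.668, 0.044]]
top block 0.65 [162.1 232.1] [31.  69.4] 14.8 corners [[0.499, 0.232], [0.635, 0.196], [0.617, 0.134], [0.481, 0.171]]
top block 0.42 [186.2 174.5] [60.9 24.7] 17.5 corners [[0.672, 0.201], [0.721, 0.186], [0.68, 0.065], [0.631, 0.081]]
top key_bow 0.64 [126.4 155.8] [11.6 16.1] 63.4 corners [[0.718, 0.272], [0.732, 0.243], [0.71, 0.232], [0.696, 0.261]]
top key_bow 0.53 [163.9 213.9] [11.9 15.3] 14.0 corners [[0.582, 0.191], [0.612, 0.183], [0.605, 0.16], [0.576, 0.168]]
top key_bow 0.42 [110.  251.5] [ 9. 18.] 90.0 corners [[0.53, 0.301], [0.529, 0.265], [0.512, 0.265], [0.512, 0.301]]
top cabinet 0.66 [348.4 209.2] [ 84.5 116.8] 73.4 corners [[0.643, -0.059], [0.705, -0.284], [0.544, -0.322], [0.484, -0.101]]
top keyhole 0.61 [348.6 209.3] [ 85.6 117. ] 73.3 corners [[0.644, -0.059], [0.706, -0.284], [0.543, -0.323], [0.483, -0.102]]
```

View pics/c.png

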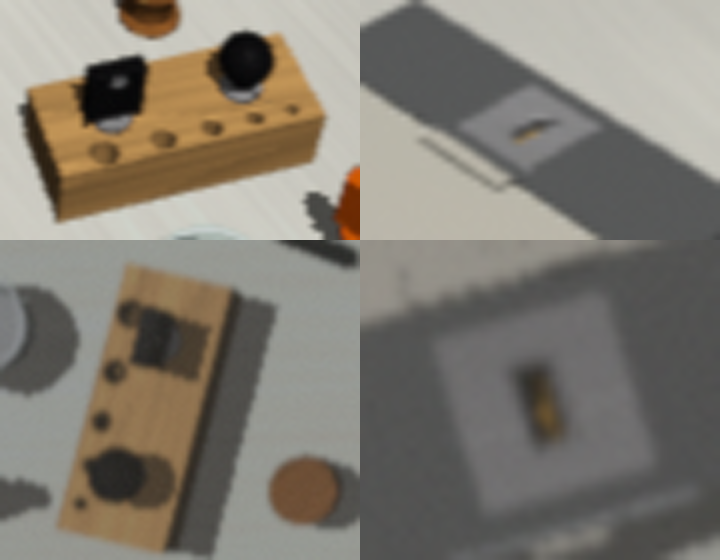

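The crop confirms it: the square black bow stands in the block's +x slot, at scene (299,257) and top (164,214), with the ball bow at the other end. The keyhole is at about (357.5,232.6) in the top view, its slot along the cabinet's x at a yaw of about +15°.

```bash
cat >> h.py <<'E'
def delta(P,yaw=None):
    s=state();w=s["tool_rot"];Rm=R.from_quat([w[1],w[2],w[3],w[0]]).as_matrix()
    psi=np.arctan2(Rm[1,0],Rm[0,0])
    print("t",round(s["time"],2),"pos",s["tool_pos"].round(4),"psi deg",np.degrees(psi).round(2),"tilt",np.degrees(np.arccos(-Rm[2,2])).round(2),"q6",s["joint_pos"][5].round(3))
    print("move x100mm",(Rm.T@(np.array(P)-s["tool_pos"])*10).round(4),"twist units", None if yaw is None else round((psi-yaw)*10,3))
E
python3 - <<'E'
from h import *
k=tri(ray("scene",(298.7,257.5)),ray("top",(163.75,213.75)));print("bow",k)
kh=tri(ray("scene",(200+(533-360)/6,120+130/6)),ray("top",(357.5,232.6)));print("kh",kh, at("top",(357.5,232.6),.083),at("scene",(200+173/6,120+130/6),.083))
print(get_calibration("wrist"))
delta([kh[0][0],kh[0][1],.25],-.26)
E
```

```text
bow (array([0.59255834, 0.17630101, 0.0622033 ]), np.float64(0.0030111296000588945))
kh (array([ 0.54663388, -0.20677238,  0.08311686]), np.float64(0.0014158700860326919)) [ 0.5472347  -0.20719064  0.083     ] [ 0.54602273 -0.20643295  0.083     ]
{'camera_matrix': array([[297.31863964,   0.        , 258.95998955],
       [  0.        , 297.31863964, 193.4699391 ],
       [  0.        ,   0.        ,   1.        ]]), 'pose': array([[ 3.86343201e-01,  8.87111226e-01,  2.52532379e-01,
         3.05581045e-01],
       [-9.22354624e-01,  3.71858769e-01,  1.04799828e-01,
        -5.49771073e-01],
       [-9.37275420e-04, -2.73413109e-01,  9.61896249e-01,
         3.75198756e-01],
       [ 0.00000000e+00,  0.00000000e+00,  0.00000000e+00,
         1.00000000e+00]])}
t 1.4 pos [ 0.2415 -0.5764  0.2533] psi deg 22.74 tilt 0.0 q6 -0.119
move x100mm [ 4.2426 -2.2303  0.0329] twist units 6.568
```

Request:
apply_moves --targets '[{"translation": [0.42,-0.22,0],"twist": 0,"hand": 1},{"translation": [0.42,-0.22,0],"twist": 0,"hand": 1},{"translation": [0.42,-0.22,0],"twist": 0,"hand": 1},{"translation": [0.42,-0.22,0],"twist": 0,"hand": 1},{"translation": [0.42,-0.22,0],"twist": 0,"hand": 1},{"translation": [0.42,-0.22,0],"twist": 0,"hand": 1},{"translation": [0.42,-0.22,0],"twist": 0,"hand": 1},{"translation": [0.42,-0.22,0],"twist": 0,"hand": 1}]'

```text
time: 2.2
tool_pos: [0.4844, -0.2826, 0.2536]
tool_rot: [0.0, 0.98, 0.197, 0.0]
contact_force: [1.2, -0.3, 0.1]
gripper_width: 1.0
grasp_force: 0.0
```

Request:
apply_moves --targets '[{"translation": [0.42,-0.22,0],"twist": 0,"hand": 1},{"translation": [0.42,-0.22,0.1],"twist": 0,"hand": 1},{"translation": [0,0,0.2],"twist": 0.65,"hand": 1},{"translation": [0,0,0],"twist": 0.65,"hand": 1},{"translation": [0,0,0],"twist": 0,"hand": 1},{"translation": [0,0,0],"twist": 0,"hand": 1}]'

```text
time: 2.8
tool_pos: [0.5441, -0.2114, 0.2237]
tool_rot: [0.0, 0.991, 0.134, 0.0]
contact_force: [0.5, -0.7, 0.5]
gripper_width: 1.0
grasp_force: 0.0
```

Run:
```python
from h import *
import pickle
delta([.5466,-.2068,.25],.27)
c=get_calibration("wrist");w=grab_frame("wrist");print(state()["joint_vel"].max())
pickle.dump(c,open("cal1.pkl","wb"));cv2.imwrite("pics/w1raw.png",w[:,:,::-1])
p=proj("wrist",[.5466,-.2068,.085],c);print(p)
x,y=int(p[0])-60,int(p[1])-60;x=max(x,0);y=max(y,0);print(x,y)
cv2.imwrite("pics/w1.png",crop(w,x,y,120,120,5)[:,:,::-1])
```

```text
t 2.8 pos [ 0.5441 -0.2114  0.2237] psi deg 15.36 tilt 0.04 q6 0.805
move x100mm [ 0.0367 -0.0372 -0.2627] twist units -0.02
0.005407568964909078
[254.83819587 184.61283195]
194 124
```

View pics/w1.png

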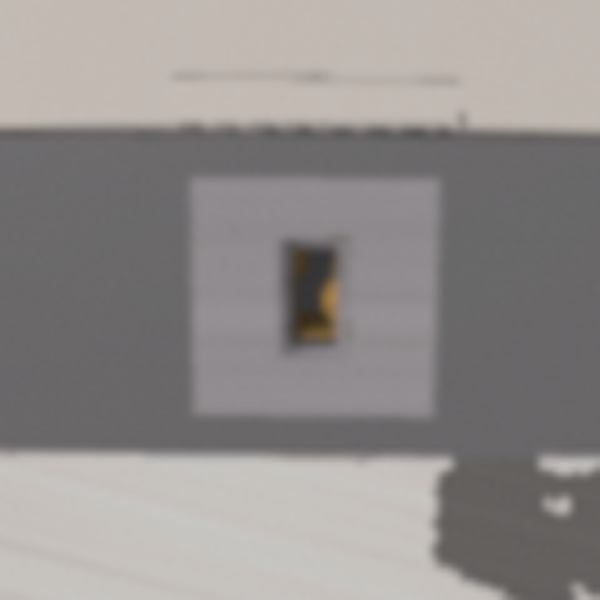

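The wrist view shows the lock plate, with crop corners (190,177), (441,178), (434,416) and (190,416), and the slot at its centre. The tool is already nearly aligned with the cabinet.

Run:
```python
from h import *
import pickle
c=pickle.load(open("cal1.pkl","rb"))
P=[at("wrist",(194+(x+.5)/5-.5,124+(y+.5)/5-.5),.085,c)[:2] for x,y in((190,177),(441,178),(434,416),(190,416))]
P=np.array(P);print(P.round(4),P.mean(0).round(4),[np.linalg.norm(P[i]-P[i-1]).round(4) for i in range(4)])
for a,b in((3,0),(2,1)): d=P[b]-P[a];print("yaw x",np.degrees(np.arctan2(d[1],d[0])))
for a,b in((0,1),(3,2)): d=P[a]-P[b];print("yaw y",np.degrees(np.arctan2(d[1],d[0]))-90)
print(at("wrist",(194+314/5,124+297/5),.085,c))
delta([.5926,.1763,.22],-.26)
```

```text
[[ 0.5638 -0.1807]
 [ 0.5754 -0.2238]
 [ 0.5324 -0.2351]
 [ 0.5205 -0.1916]] [ 0.548  -0.2078] [np.float64(0.0447), np.float64(0.0446), np.float64(0.0445), np.float64(0.0452)]
yaw x 14.02303930310242
yaw x 14.778077679774835
yaw y 15.085268357781274
yaw y 15.372519680137614
[ 0.54815913 -0.20821345  0.085     ]
t 2.85 pos [ 0.5441 -0.2116  0.224 ] psi deg 15.32 tilt 0.07 q6 0.805
move x100mm [ 1.4931 -3.6128  0.0383] twist units 5.275
```

Request:
apply_moves --targets '[{"translation": [0.186,-0.45,0],"twist": 0,"hand": 1},{"translation": [0.186,-0.45,0],"twist": 0,"hand": 1},{"translation": [0.186,-0.45,0],"twist": 0,"hand": 1},{"translation": [0.186,-0.45,0],"twist": 0,"hand": 1},{"translation": [0.186,-0.45,0],"twist": 0,"hand": 1},{"translation": [0.186,-0.45,0],"twist": 0,"hand": 1},{"translation": [0.186,-0.45,0],"twist": 0,"hand": 1},{"translation": [0.186,-0.45,0],"twist": 0,"hand": 1}]'

```text
time: 3.65
tool_pos: [0.5929, 0.1769, 0.2244]
tool_rot: [0.0, 0.991, 0.133, 0.001]
contact_force: [1.9, -0.3, -0.4]
gripper_width: 0.999
grasp_force: 0.0
```

Request:
apply_moves --targets '[{"translation": [0,0,0],"twist": 0.88,"hand": 1},{"translation": [0,0,0],"twist": 0.88,"hand": 1},{"translation": [0,0,0],"twist": 0.88,"hand": 1},{"translation": [0,0,0],"twist": 0.88,"hand": 1},{"translation": [0,0,0],"twist": 0.88,"hand": 1},{"translation": [0,0,0],"twist": 0.88,"hand": 1},{"translation": [0,0,0],"twist": 0,"hand": 1},{"translation": [0,0,0],"twist": 0,"hand": 1}]'

```text
time: 4.45
tool_pos: [0.5928, 0.175, 0.2239]
tool_rot: [-0.0, 0.992, -0.129, 0.0]
contact_force: [-1.1, 0.5, 0.4]
gripper_width: 0.998
grasp_force: 0.0
```

Run:
```python
from h import *
import pickle
delta([.5926,.1763,.22],-.26)
c=get_calibration("wrist");w=grab_frame("wrist")
pickle.dump(c,open("cal2.pkl","wb"));cv2.imwrite("pics/w2raw.png",w[:,:,::-1])
for z in(.04,.08): print(z,proj("wrist",[.5926,.1763,z],c))
p=proj("wrist",[.5926,.1763,.06],c)
x,y=max(int(p[0])-80,0),max(int(p[1])-60,0);print(x,y)
cv2.imwrite("pics/w2.png",crop(w,x,y,150,120,5)[:,:,::-1])
```

```text
t 4.45 pos [0.5928 0.175  0.2239] psi deg -14.87 tilt 0.05 q6 1.997
move x100mm [-0.0055 -0.0121  0.0388] twist units 0.005
0.04 [257.96204551 178.03861571]
0.08 [257.78771715 187.67921399]
177 122
```

View pics/w2.png

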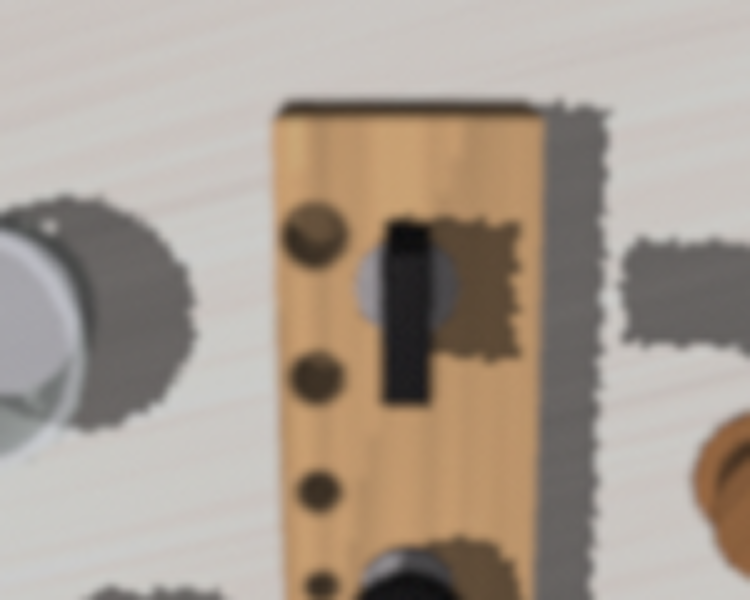

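The wrist view shows the square key's bow top at crop x 382–433, y 250–403, and its collar centred near (407,288). The block's top edge runs from (277,115) to (544,118), and the ball key is well below in the crop.

Run:
```python
from h import *
import pickle
c=pickle.load(open("cal2.pkl","rb"))
A=lambda x,y,z:at("wrist",(177+(x+.5)/5-.5,122+(y+.5)/5-.5),z,c)[:2]
tl,tr=A(277,115,.04),A(544,118,.04);print("block end",tl,tr,np.linalg.norm(tl-tr));d=tl-tr;print("yaw",np.degrees(np.arctan2(d[1],d[0]))-90)
y=np.radians(-15);m=(tl+tr)/2;print("key from block",m-35e-3*np.array([np.cos(y),np.sin(y)]))
print("collar",A(407,288,.044));a,b=A(407,250,.08),A(407,403,.08);print("bow top",(a+b)/2,np.linalg.norm(a-b),np.degrees(np.arctan2(*(a-b)[::-1])))
print("bow low edge far",A(407,222,.044))
a,b=A(382,327,.08),A(433,327,.08);print(np.linalg.norm(a-b))
for P in ((a+b)/2,): delta([*P,.069],-.26)
```

```text
block end [0.63385797 0.19307214] [0.61908169 0.13990388] 0.05518335152914246
yaw -15.531433765535198
key from block [0.59266242 0.17554668]
collar [0.59226913 0.17633057]
bow top [0.59307978 0.1759698 ] 0.02924084605618732 -14.9281598426136
bow low edge far [0.60578737 0.172728  ]
0.009424134652005915
t 4.5 pos [0.5927 0.175  0.2237] psi deg -14.89 tilt 0.04 q6 1.997
move x100mm [ 9.0000e-04 -8.7000e-03  1.5474e+00] twist units 0.002
```

Request:
apply_moves --targets '[{"translation": [0,-0.008,0.4],"twist": 0,"hand": 1},{"translation": [0,0,0.4],"twist": 0,"hand": 1},{"translation": [0,0,0.3],"twist": 0,"hand": 1},{"translation": [0,0,0.2],"twist": 0,"hand": 1},{"translation": [0,0,0.15],"twist": 0,"hand": 1},{"translation": [0,0,0.1],"twist": 0,"hand": 1},{"translation": [0,0,0],"twist": 0,"hand": 1},{"translation": [0,0,0],"twist": 0,"hand": 1}]'

```text
time: 5.3
tool_pos: [0.5935, 0.1762, 0.0693]
tool_rot: [-0.0, 0.992, -0.13, 0.001]
contact_force: [0.9, -0.2, 0.2]
gripper_width: 1.001
grasp_force: 0.0
```

Request:
apply_moves --targets '[{"translation": [0,0,0],"twist": 0,"hand": 0},{"translation": [0,0,0],"twist": 0,"hand": 0},{"translation": [0,0,0],"twist": 0,"hand": 0},{"translation": [0,0,0],"twist": 0,"hand": 0},{"translation": [0,0,0],"twist": 0,"hand": 0},{"translation": [0,0,0],"twist": 0,"hand": 0},{"translation": [0,0,0],"twist": 0,"hand": 0},{"translation": [0,0,0],"twist": 0,"hand": 0}]'

```text
time: 6.1
tool_pos: [0.5929, 0.1761, 0.0686]
tool_rot: [-0.0, 0.991, -0.13, 0.0]
contact_force: [0.4, 0.3, 1.4]
gripper_width: 0.11
grasp_force: 58.6
```

Request:
apply_moves --targets '[{"translation": [0,0,-0.1],"twist": 0,"hand": 0},{"translation": [0,0,-0.2],"twist": 0,"hand": 0},{"translation": [0,0,-0.3],"twist": 0,"hand": 0},{"translation": [0,0,-0.3],"twist": 0,"hand": 0},{"translation": [0,0,-0.3],"twist": 0,"hand": 0},{"translation": [0,0,-0.1],"twist": 0,"hand": 0},{"translation": [0,0,0],"twist": 0,"hand": 0}]'

```text
time: 6.8
tool_pos: [0.5937, 0.1763, 0.2006]
tool_rot: [-0.001, 0.991, -0.13, 0.002]
contact_force: [-0.1, 1.0, -0.4]
gripper_width: 0.108
grasp_force: 58.7
```

Run:
```python
from h import *
delta([.548,-.208,.16],.262);print(state()["contact_force"],state()["gripper_width"])
```

```text
t 6.8 pos [0.5937 0.1763 0.2006] psi deg -14.96 tilt 0.23 q6 2.0
move x100mm [0.5491 3.8312 0.4015] twist units -5.231
[-0.0524938   1.03841447 -0.3511903 ] 0.10842244637919382
```

Request:
apply_moves --targets '[{"translation": [0.03,0.2,0],"twist": 0,"hand": 0},{"translation": [0.06,0.4,0],"twist": 0,"hand": 0},{"translation": [0.06,0.45,0],"twist": 0,"hand": 0},{"translation": [0.06,0.45,0],"twist": 0,"hand": 0},{"translation": [0.06,0.45,0],"twist": 0,"hand": 0},{"translation": [0.06,0.45,0],"twist": 0,"hand": 0},{"translation": [0.06,0.45,0],"twist": 0,"hand": 0},{"translation": [0.06,0.45,0],"twist": 0,"hand": 0}]'

```text
time: 7.6
tool_pos: [0.5492, -0.1556, 0.1956]
tool_rot: [-0.001, 0.991, -0.13, -0.002]
contact_force: [0.5, -0.9, -0.7]
gripper_width: 0.106
grasp_force: 58.7
```

Request:
apply_moves --targets '[{"translation": [0.06,0.35,0],"twist": 0,"hand": 0},{"translation": [0.04,0.18,0],"twist": -0.8,"hand": 0},{"translation": [0,0,0.1],"twist": -0.9,"hand": 0},{"translation": [0,0,0.1],"twist": -0.9,"hand": 0},{"translation": [0,0,0.1],"twist": -0.9,"hand": 0},{"translation": [0,0,0.1],"twist": -0.9,"hand": 0},{"translation": [0,0,0],"twist": -0.83,"hand": 0},{"translation": [0,0,0],"twist": 0,"hand": 0}]'

```text
time: 8.4
tool_pos: [0.5454, -0.2074, 0.1551]
tool_rot: [-0.002, 0.991, 0.13, -0.002]
contact_force: [0.3, -0.1, 0.6]
gripper_width: 0.104
grasp_force: 58.8
```

Run:
```python
from h import *
import pickle
c=get_calibration("wrist");w=grab_frame("wrist")
pickle.dump(c,open("cal3.pkl","wb"));cv2.imwrite("pics/w3raw.png",w[:,:,::-1])
delta([.548,-.208,.14],.262)
p=proj("wrist",[.548,-.208,.1],c)
x,y=max(int(p[0])-75,0),max(int(p[1])-60,0);print(x,y)
cv2.imwrite("pics/w3.png",crop(w,x,y,150,120,5)[:,:,::-1])
```

```text
t 8.45 pos [ 0.5458 -0.2076  0.156 ] psi deg 14.9 tilt 0.21 q6 0.82
move x100mm [0.0203 0.01   0.1596] twist units -0.019
186 158
```

View pics/w3.png

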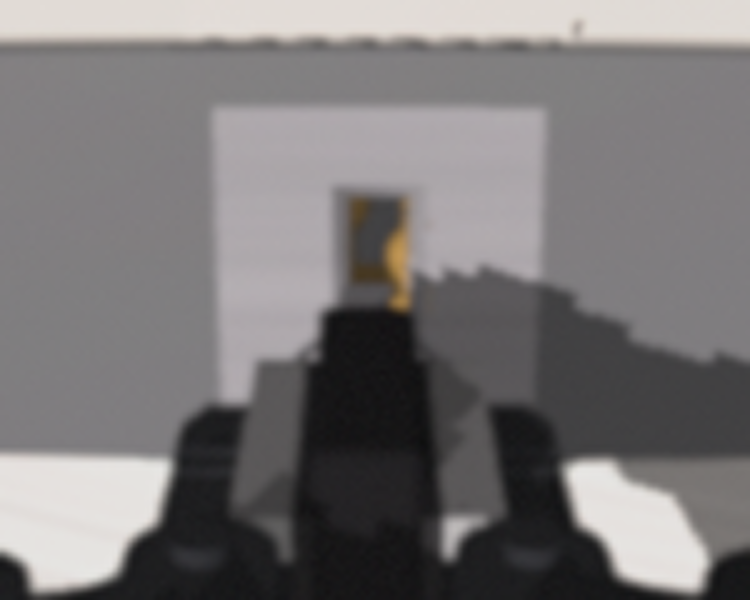

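The view shows the held bow's front edge at crop columns 323–414 (row 312). The plate's top edge is at columns 213–546 (row 107) and the slot at columns 345–410. The key needs to shift about 1 mm to the right (+y) and forward (+x).

Run:
```python
from h import *
import pickle
c=pickle.load(open("cal3.pkl","rb"))
A=lambda x,y,z:at("wrist",(186+(x+.5)/5-.5,158+(y+.5)/5-.5),z,c)[:2]
s=state();p=s["tool_pos"][:2];w=s["tool_rot"];M=R.from_quat([w[1],w[2],w[3],w[0]]).as_matrix()[:2,:2]
f=lambda q:((q-p)@M*1000).round(2)
print("plate far edge (x-22=hole)",f(A(213,107,.085)),f(A(546,107,.085)),"slot far edge corners",f(A(345,190,.085)),f(A(410,190,.085)),f(A(333,187,.085)),f(A(423,187,.085)))
print("plate L/R at lower",f(A(219,400,.085)),f(A(537,400,.085)))
print("bow low edge",f(A(323,312,.131)),f(A(414,312,.131)))
```

```text
plate far edge (x-22=hole) [ 24.13 -21.11] [24.24 23.19] slot far edge corners [12.67 -3.57] [12.69  5.18] [13.08 -5.18] [13.11  6.92]
plate L/R at lower [-18.47 -21.57] [-18.36  23.56]
bow low edge [12.92 -5.03] [12.95  4.52]
```

Request:
apply_moves --targets '[{"translation": [0.024,0.012,0],"twist": 0,"hand": 0},{"translation": [0,0,0.08],"twist": 0,"hand": 0},{"translation": [0,0,0.06],"twist": 0,"hand": 0},{"translation": [0,0,0.04],"twist": 0,"hand": 0},{"translation": [0,0,0.04],"twist": 0,"hand": 0},{"translation": [0,0,0.03],"twist": 0,"hand": 0},{"translation": [0,0,0],"twist": 0,"hand": 0}]'

```text
time: 9.15
tool_pos: [0.5493, -0.2085, 0.1327]
tool_rot: [-0.0, 0.991, 0.13, -0.0]
contact_force: [-0.6, -0.7, -0.4]
gripper_width: 0.107
grasp_force: 58.8
```

Run:
```python
from h import *
delta([.548,-.208,.1138],.262);s=state();print(s["contact_force"],s["ft_torque"])
```

```text
t 9.15 pos [ 0.5493 -0.2085  0.1327] psi deg 15.0 tilt 0.06 q6 0.82
move x100mm [-0.0108 -0.0082  0.1886] twist units -0.003
[-0.58173511 -0.73322765 -0.42914886] [-0.01286793 -0.03037187  0.00415729]
```

Request:
apply_moves --targets '[{"translation": [0,0,0.03],"twist": 0,"hand": 0},{"translation": [0,0,0.03],"twist": 0,"hand": 0},{"translation": [0,0,0.02],"twist": 0,"hand": 0},{"translation": [0,0,0.02],"twist": 0,"hand": 0},{"translation": [0,0,0],"twist": 0,"hand": 0}]'

```text
time: 9.65
tool_pos: [0.5494, -0.2084, 0.1232]
tool_rot: [-0.0, 0.991, 0.13, -0.0]
contact_force: [-0.7, 1.9, -0.3]
gripper_width: 0.111
grasp_force: 59.0
```

Request:
apply_moves --targets '[{"translation": [0,0,0.02],"twist": 0.4,"hand": 0},{"translation": [0,0,0.02],"twist": -0.8,"hand": 0},{"translation": [0,0,0.02],"twist": 0.8,"hand": 0},{"translation": [0,0,0.02],"twist": -0.8,"hand": 0},{"translation": [0,0,0],"twist": 0.4,"hand": 0},{"translation": [0,0,0],"twist": 0,"hand": 0}]'

```text
time: 10.25
tool_pos: [0.5494, -0.2085, 0.1155]
tool_rot: [-0.0, 0.991, 0.13, -0.0]
contact_force: [-1.1, 2.6, 2.2]
gripper_width: 0.111
grasp_force: 59.2
```

Run:
```python
from h import *
delta([.5494,-.2084,.1138],.262);s=state();print(s["contact_force"],s["ft_torque"])
```

```text
t 10.25 pos [ 0.5494 -0.2085  0.1155] psi deg 14.99 tilt 0.03 q6 0.82
move x100mm [-0.0003 -0.0007  0.0173] twist units -0.003
[-1.09430093  2.58664898  2.21390719] [ 0.40706213  0.36654757 -0.02174351]
```

Request:
apply_moves --targets '[{"translation": [0,0,0.01],"twist": 0.3,"hand": 0},{"translation": [0,0,0.01],"twist": -0.6,"hand": 0},{"translation": [0,0,0.01],"twist": 0.3,"hand": 0},{"translation": [0,0,0],"twist": 0,"hand": 0}]'

```text
time: 10.65
tool_pos: [0.5496, -0.2085, 0.1136]
tool_rot: [-0.0, 0.991, 0.13, -0.0]
contact_force: [-5.3, 4.4, 7.7]
gripper_width: 0.108
grasp_force: 60.2
```

Request:
apply_moves --targets '[{"translation": [0,0,0.01],"twist": 0.4,"hand": 0},{"translation": [0,0,0.01],"twist": -0.8,"hand": 0},{"translation": [0,0,0],"twist": 0.8,"hand": 0},{"translation": [0,0,0],"twist": -0.4,"hand": 0},{"translation": [0,0,0],"twist": 0,"hand": 0}]'

```text
time: 11.15
tool_pos: [0.5498, -0.2085, 0.1135]
tool_rot: [-0.0, 0.991, 0.131, -0.0]
contact_force: [-9.0, 6.1, 16.5]
gripper_width: 0.108
grasp_force: 61.5
```

Run:
```python
from h import *
c=get_calibration("wrist");w=grab_frame("wrist");s=state();print(s["contact_force"],s["ft_torque"])
delta([.5494,-.2084,.1138],.262)
t=grab_frame("scene")
p=proj("wrist",[.548,-.208,.1],c)
x,y=max(int(p[0])-60,0),max(int(p[1])-70,0);print(x,y)
cv2.imwrite("pics/w4.png",np.hstack([crop(w,x,y,100,120,4),crop(t,205,115,50,60,8)])[:,:,::-1])
```

```text
[-8.78927668  5.60686647 17.88711716] [ 1.10936166  1.69993838 -0.02292737]
t 11.2 pos [ 0.5498 -0.2086  0.1135] psi deg 14.99 tilt 0.06 q6 0.82
move x100mm [-0.0033 -0.0027 -0.003 ] twist units -0.003
196 184
```

View pics/w4.png

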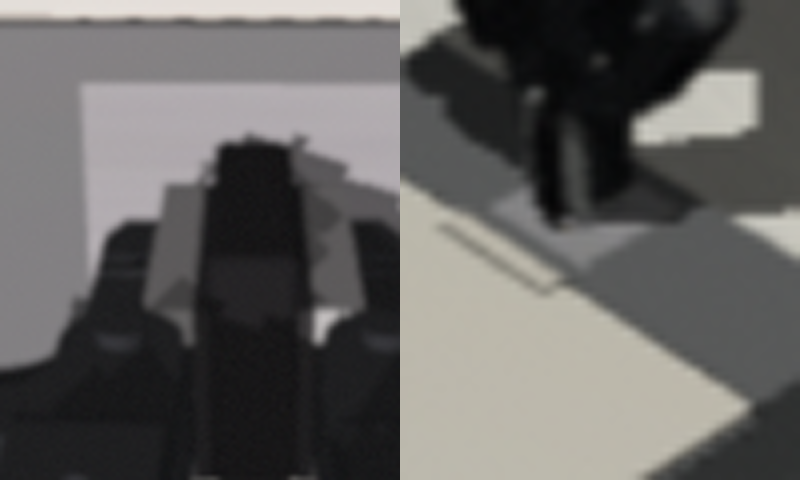

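The stop is stiff at TCP z = 0.1135, where I expected home at about 0.1138. The picture shows the bow low on the plate, so the collar is seated. Next I relieve the side load and turn.

Request:
apply_moves --targets '[{"translation": [-0.01,-0.01,0],"twist": 0,"hand": 0},{"translation": [0,0,0],"twist": 0,"hand": 0},{"translation": [0,0,0],"twist": 0.5,"hand": 0},{"translation": [0,0,0],"twist": 0.8,"hand": 0},{"translation": [0,0,0],"twist": 0.8,"hand": 0},{"translation": [0,0,0],"twist": 0.8,"hand": 0},{"translation": [0,0,0],"twist": 0,"hand": 0}]'

```text
time: 11.95
tool_pos: [0.5494, -0.2082, 0.1135]
tool_rot: [0.0, 1.0, -0.015, 0.001]
contact_force: [-5.8, 4.3, 14.3]
gripper_width: 0.112
grasp_force: 61.1
```

Run:
```python
from h import *
delta([.5494,-.2084,.1138],.262);s=state();print(s["contact_force"],s["ft_torque"])
```

```text
t 11.95 pos [ 0.5494 -0.2082  0.1135] psi deg -1.7 tilt 0.11 q6 1.111
move x100mm [-0.0001  0.0018 -0.003 ] twist units -2.916
[-5.76267792  4.30251582 14.30693922] [0.8689921  1.09066819 0.01636483]
```

Request:
apply_moves --targets '[{"translation": [0,0,0],"twist": 0.9,"hand": 0},{"translation": [0,0,0],"twist": 0.9,"hand": 0},{"translation": [0,0,0],"twist": 0.9,"hand": 0},{"translation": [0,0,0],"twist": 0.9,"hand": 0},{"translation": [0,0,0],"twist": 0.9,"hand": 0},{"translation": [0,0,0],"twist": 0.9,"hand": 0},{"translation": [0,0,0],"twist": 0.9,"hand": 0},{"translation": [0,0,0],"twist": 0.9,"hand": 0}]'

```text
time: 12.75
tool_pos: [0.5492, -0.2085, 0.1135]
tool_rot: [0.0, 0.93, -0.367, 0.001]
contact_force: [-5.5, 4.2, 14.8]
gripper_width: 0.108
grasp_force: 61.2
```

Request:
apply_moves --targets '[{"translation": [0,0,0],"twist": 0.9,"hand": 0},{"translation": [0,0,0],"twist": 0.9,"hand": 0},{"translation": [0,0,0],"twist": 0.9,"hand": 0},{"translation": [0,0,0],"twist": 0.9,"hand": 0},{"translation": [0,0,0],"twist": 0.9,"hand": 0},{"translation": [0,0,0],"twist": 0.9,"hand": 0},{"translation": [0,0,0],"twist": 0.9,"hand": 0},{"translation": [0,0,0],"twist": 0,"hand": 0}]'

```text
time: 13.55
tool_pos: [0.5489, -0.2087, 0.1135]
tool_rot: [0.0, 0.771, -0.636, 0.001]
contact_force: [-7.2, 3.6, 14.5]
gripper_width: 0.108
grasp_force: 61.2
```

Run:
```python
from h import *
delta([.5494,-.2084,.1138],.262);s=state();print(s["contact_force"],s["ft_torque"],s["joint_efforts"][5])
```

```text
t 13.55 pos [ 0.5489 -0.2087  0.1135] psi deg -79.04 tilt 0.09 q6 2.461
move x100mm [-0.0018 -0.0057 -0.0029] twist units -16.415
[-7.23255614  3.56356131 14.51294289] [ 6.34863648e-01  1.48333197e+00 -1.43392511e-03] 0.32862679101526737
```

Request:
apply_moves --targets '[{"translation": [0,0,0],"twist": 0.5,"hand": 0},{"translation": [0,0,0],"twist": 0.5,"hand": 0},{"translation": [0,0,0],"twist": 0.3,"hand": 0},{"translation": [0,0,0],"twist": 0,"hand": 0},{"translation": [0,0,0],"twist": 0,"hand": 0}]'

```text
time: 14.05
tool_pos: [0.5488, -0.2087, 0.1135]
tool_rot: [0.001, 0.729, -0.684, 0.001]
contact_force: [-7.7, 4.7, 16.0]
gripper_width: 0.105
grasp_force: 61.2
```

Run:
```python
from h import *
t=grab_frame("scene")
delta([.5494,-.2084,.1138],.262);s=state();print(s["contact_force"],s["ft_torque"],s["joint_efforts"][5],s["grasp_force"])
cv2.imwrite("pics/s5.png",crop(t,155,95,125,115,5)[:,:,::-1])
```

```text
t 14.1 pos [ 0.5488 -0.2087  0.1135] psi deg -86.39 tilt 0.09 q6 2.59
move x100mm [-0.0025 -0.0062 -0.0031] twist units -17.698
[-8.09252497  2.92375274 15.84700879] [0.58488841 1.48187045 0.22206957] 0.16162269283086061 61.2374621629715
```

View pics/s5.png

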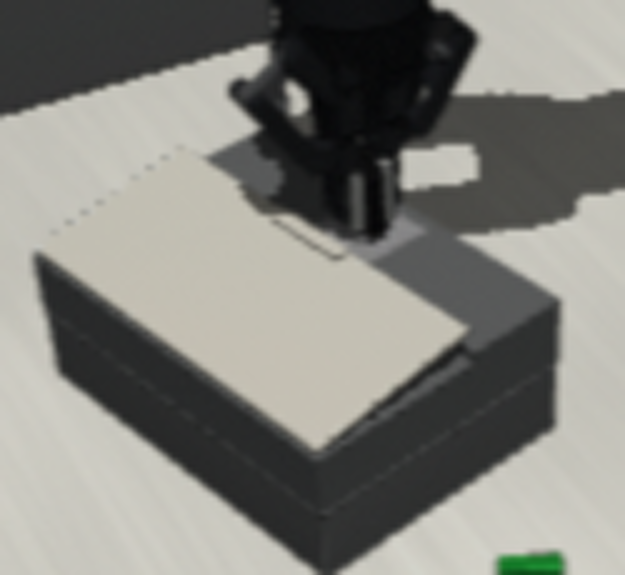

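The picture shows the lid's front edge raised (gap around (400,390)). The key has turned 101°, and the torque rose to 0.22 N m at the stop with the grip still on, so I'm handing in.

```bash
python3 -c "
from plant import *
print(job_done())"
```

```text
the job is handed in; nothing more can be done
None
```

I handed the job in at about 14 s: the square-bowed key is seated in the lock and turned to the stop, the lid is ajar, and the gripper is still holding the key. The judge's verdict was not shown.

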